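# Dock and latch the backup disk carrier

### The arm

A 6-joint arm with a two-finger parallel gripper is mounted at the origin on the work surface; the furniture and walls round the work are solid. World frame = base frame: x ahead of the robot, y to its left, z up, the work surface at z = 0. Lengths are in m, angles in rad, forces in N, time in s.
With the tool pointing down it reaches from about 0.4 to 0.825 m from the base axis. Payload 7 kg.
Tool frame: the origin (TCP) lies midway between the tips of the shut fingers; the grasp point (between the pads) lies 19 mm behind it; z points along the fingers, y is the line along which they close (so a half turn about z gives the same grasp; the last joint's range is limited). The gripper opens to 88 mm and grips with 3 to 60 N. Pads are 19 mm wide; open, the fingers measure 130 mm over their backs; the gripper's body (78 mm by 193 mm) begins 47 mm behind the grasp point.
Start: joints at [1.429, 0.359, 0.012, 0, -1.224, -0.288], TCP at [0.281, 0.614, 0.227] pointing down, gripper open.
Joint ranges: [-3.07, 3.07], [-1.43, 2.12], [-1.02, 1.25], [-3.03, 1.67], [-3.05, -0], [-3.03, 3.03]. Speed limits (rad/s): [2.39, 2.39, 3.01, 3.14, 3.14, 3.14].

### API

Orientations are given as a rotation vector (axis times angle).
In Python, from workcell import env, eyes gives the robot as it stands.
- The arm moves only by the tool arm_command, never from a script. Its argument "series" is text: rows parted by semicolons, each of 5 numbers parted by spaces: the opening, from 0 (shut) to 1 (fully open), then the shift along the tool's x, y, z in mm, then the turn about the tool's z in rad. In form: grip dx dy dz yaw; .... A call has 1 to 12 rows; each row shifts and turns the commanded pose from where the row before left it, along the tool's axes as they then stand; what a row does not reach is not made up. A row lasts 1/10 s, in which the tool goes at most 50 mm and 8.59 degrees, less where a joint would pass 70% of its speed; a pose out of reach is approached as far as the arm can. A call with a gripper value outside its range is refused whole. The fingers move at their own pace and stop on an object; the grip force is fixed at half the most. Time passes only in rows, so rows that do not move let the fingers close. It gives the time, the measured TCP pose, the force, the opening and the grip force at its end, in the units of the state.
- env.sense(): the state, without advancing time (a new reading comes with each control period).
- eyes.grab_frame(name): name is "scene" or "side" or "wrist"; returns a dict with "image" (480x640x3 uint8, blue, green, red), "vertical_fov" (degrees; the focal length in pixels is half the picture's height over the tangent of half this angle, whatever the lens; pixels are square), "cx", "cy" (the principal point, pixels), "distortion" ([k1, k2, p1, p2, k3] as OpenCV has them; the pictures are not rectified), "view" (4x4, takes a point from world to camera coordinates). Camera axes: x right, y down, z forward; pixel columns grow to the right and rows downward; lengths in m; the calibration is good to about 2 mm. A picture is of the moment at which its call begins. There is no depth.
- env.finish_job(): hands the job in; it is judged then, once.
The state is a dict: "clock": time; "joint_positions": joint angles; "qd": joint speeds; "effort": joint torques, N m; "tool_pos": TCP position; "eef_rot": TCP orientation; "ft_force": force on the tool from outside, world axes, zero at the start; "ft_torque": the same for the moment, N m; "gripper_width": opening from 0.0 (shut) to 1.0 (fully open); "grasp_force": force on a finger pad.
Only numpy, scipy, OpenCV 4.12 (cv2) and the standard library are available. Lean on these libraries where they do the work, as an engineer would, in place of code of your own. Each camera call takes 0.05 s, during which the arm holds its last target. There are 200 camera calls.

### The job

Put the backup disk carrier into its dock: swing the dock's latch lever fully open, slide the flat carrier along the desk into the dock's slot, nose first, until its upright face sits flat against the dock with no gap, and swing the latch fully shut again so that its lip holds the carrier in. Leave the box of paper clips and the pad of sticky notes where they are.

Things in the scene. Friction and masses are not known exactly. Their poses are not given: they have to be found in the camera images.
- carrier_centre (a point): centre of the loose disk carrier (0.18 to 0.35 kg), 15 mm above its underside. A flat bright metal slab, 84 mm wide (y), 15 mm high, with an upright black face 12 mm thick, 84 mm wide, 30 mm high across its rear end. 124 mm long: x from -62 (outer side of the face) to +62 mm (nose). +x points from face to nose: the way it goes into the dock.
- dock_home (a point): on the fixed dock, a grey box 130 mm deep, 107 mm wide, 36 mm high: 50 mm inside its mouth on the centre line, 15 mm above the desk. carrier_centre lies here when the carrier is fully home, the back of its face flat on the dock's front and its nose on the connector inside (hard stops). +x points into the dock (insertion direction), y across the slot.
- dock_mouth (a point): centre of the slot's mouth in the dock's front plane, 9 mm above the desk; axes as dock_home. The slot's dark floor is level with the desk (the carrier slides straight in); it is 87 mm wide and 17.5 mm high, and its side walls flare to about 98 mm over the first 9 mm.
- latch (a joint): angle of the latch lever on the dock's top: 0 shut, 1.4 fully open (hard stops), counter-clockwise from above. Stays where left; about 1 N at the post. Shut, its down-turned lip (20 mm wide, 14 to 41 mm above the desk) stands before the -y side of the slot, 2 mm off a docked carrier's face: it bars an empty slot and cannot close over a carrier more than 2 mm out. Open, the lip is beside the dock.
- latch_post (a point): middle of the upright black grip post at the end of the latch lever's tail: 13 to 15 mm thick, about 22 mm high, its centre 52 mm and its top 63 mm above the desk; the steel lever under it is 5 mm thick (top 42 mm above the desk). It moves with the lever on a circle of 62 mm radius about latch_pivot.
- latch_pivot (a point): the lever's vertical hinge axis, at the dock's top (36 mm above the desk), 14 mm behind the dock's front plane and 40 mm to the -y side of the centre line.
- clip_box: round dark box of paper clips, 68 mm across, 30 mm high, loose, a bystander; origin under its centre
- sticky: pad of sticky notes, 74x74x18 mm, loose, a bystander; origin under its centre

How it is judged:
On the way, in this order (a step that is already met when the one before it is completed fails the run):
1. the latch lever is swung open (value of joint latch above 1.2 rad), for 0.1 s.
2. the carrier is fully home in the dock (x of carrier_centre in the frame of dock_home above -0.0025 m and horizontal distance between carrier_centre and dock_home below 0.005 m and angle between the x axis of carrier_centre and the x axis of dock_home, either way round below 0.05 rad), for 0.2 s.
At the end, for the whole second after the job is handed in: The carrier rests fully home in the dock: less than 2.5 mm between its face and the dock's front, within 5 mm of dock_home, squared to 0.05 rad; the latch is shut (within 0.1 rad) with its lip before the carrier's face (all of step 2 and value of joint latch below 0.1 rad); the robot touches nothing.
It fails at once if the box of paper clips or the pad of sticky notes is shifted by more than 25 mm (distance of any of clip_box, sticky from where it was at the start of the episode above 0.025 m).
It also fails if it takes over 69 s, if anything falls off the work surface, if the arm or the gripper's body presses on something with over 40 N, if the wrist force passes 120 N, or if a joint passes its speed limit or range.

## Working session

There is one attempt and no reset: what is moved stays moved. The work goes in short steps, Python scripts to look and compute and a tool call to move; the robot and the scene stay as the last step left them, time stands still between calls to the robot, and variables do not carry over. Pictures are saved under pics/ and viewed, at most 10 in all, crops included, and the job is handed in when it is done.

Besides the shell and the picture viewer there is one more tool, called after "Request:" as a command line: name --argument value ..., lists and objects as JSON in quotes. arm_command: Moves the arm, as the interface text tells. Its arguments: {"type":"object","properties":{"series":{"type":"string"}},"required":["series"]}

```bash
mkdir -p pics; cat > h.py <<'E'
import numpy as np, cv2
from workcell import env, eyes
def grab(n,f=None):
    d=eyes.grab_frame(n)
    if f: cv2.imwrite('pics/'+f,d['image'])
    return d
def K(d):
    f=240/np.tan(np.radians(d['vertical_fov'])/2)
    return np.array([[f,0,d['cx']],[0,f,d['cy']],[0,0,1.]])
def ray(d,px,z):
    u=cv2.undistortPoints(np.array(px,float).reshape(-1,1,2),K(d),np.array(d['distortion'],float))[:,0]
    V=np.array(d['view']);R=V[:3,:3];c=-R.T@V[:3,3]
    w=np.c_[u,np.ones(len(u))]@R
    return c+w*((np.broadcast_to(z,len(u))-c[2])/w[:,2])[:,None]
def proj(d,P):
    V=np.array(d['view'])
    return cv2.projectPoints(np.array(P,float).reshape(-1,1,3),cv2.Rodrigues(V[:3,:3])[0],V[:3,3],K(d),np.array(d['distortion'],float))[0][:,0]
E
python3 - <<'E'
from h import *
import pickle
D={n:grab(n,n+'0.png') for n in('scene','side','wrist')}
pickle.dump(D,open('d0.pkl','wb'))
s=env.sense();print(s['clock'],s['tool_pos'],s['eef_rot'])
for n in D: 
  V=np.array(D[n]['view']);print(n,-V[:3,:3].T@V[:3,3],V[2,:3])
E
```

```text
0.15 [0.28113503 0.61325508 0.22584995] [ 3.06805613e+00 -6.69818481e-01 -1.95671081e-04]
scene [0.21043212 0.58793985 0.5189573 ] [ 0.35940163 -0.77556814 -0.51896486]
side [0.46392934 0.61346822 0.64293943] [ 0.05338733 -0.77581975 -0.6286919 ]
wrist [0.34539382 0.5841441  0.38329417] [-0.23913503  0.1090549  -0.96484272]
```

View pics/scene0.png

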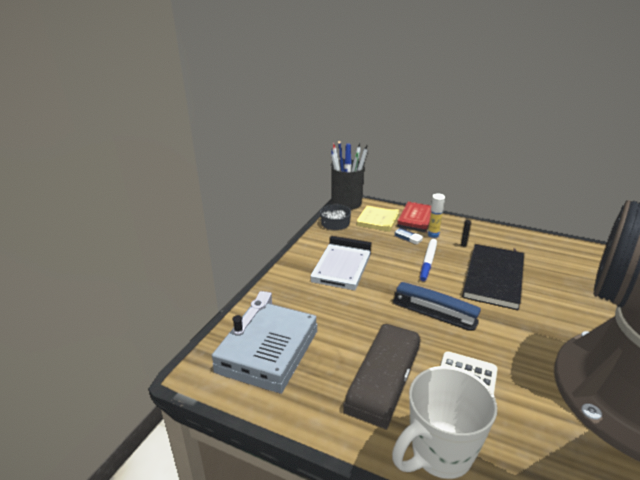

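View pics/side0.png

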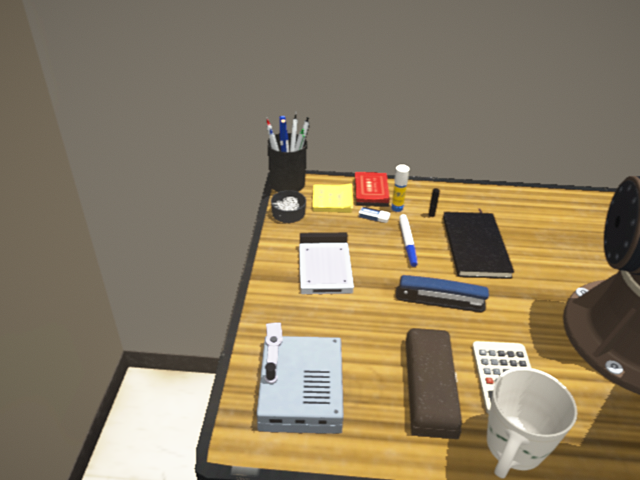

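The dock's back faces the cameras (side: top about (258–343, 338–415)), with the lever pivot at (273,340) and the post at (270,370). The carrier is at about (326,265), nose toward the dock and black face on the far side. The clip box is at (289,205) and the sticky pad at (333,197). I'll zoom in to get exact corners.

```bash
python3 - <<'E'
import cv2
im=cv2.imread('pics/side0.png')
a=cv2.resize(im[315:440,245:355],None,fx=4.7,fy=4.7,interpolation=cv2.INTER_CUBIC)[:588]
b=cv2.resize(im[225:300,290:360],None,fx=4,fy=4,interpolation=cv2.INTER_CUBIC)
o=cv2.copyMakeBorder(b,0,a.shape[0]-b.shape[0],0,0,0)
cv2.imwrite('pics/crop1.png',cv2.hconcat([a,o]));print(a.shape,b.shape)
E
```

```text
(588, 517, 3) (300, 280, 3)
```

View pics/crop1.png

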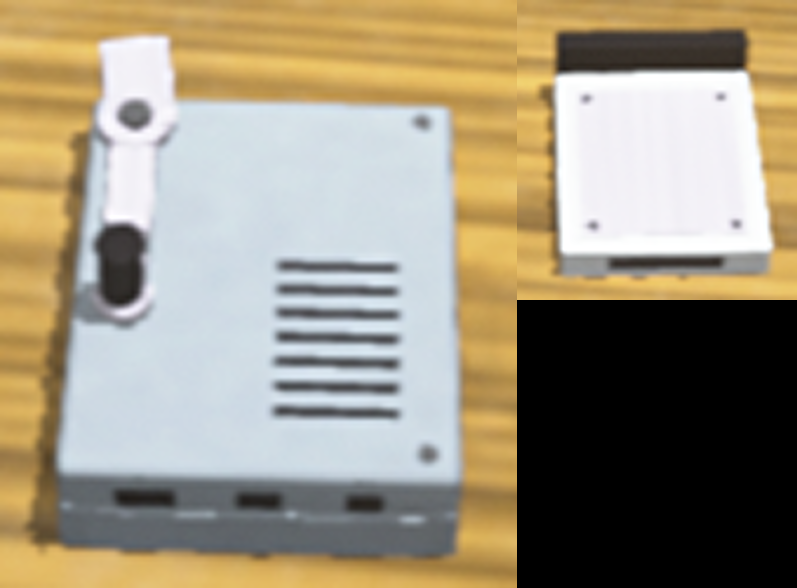

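```bash
cat > fit.py <<'E'
from h import *
from scipy.optimize import least_squares
def fit(obs,x0):  # obs: list of (d, model pts Nx3, px Nx2)
    def P(p,M):
        c,s=np.cos(p[2]),np.sin(p[2]);M=np.array(M,float)
        return np.c_[p[0]+c*M[:,0]-s*M[:,1],p[1]+s*M[:,0]+c*M[:,1],M[:,2]]
    r=lambda p:np.concatenate([(proj(d,P(p,M))-np.array(px)).ravel() for d,M,px in obs])
    s=least_squares(r,x0,loss='soft_l1',x_scale=[.01,.01,.05]);return s.x,np.round(r(s.x),1)
E
python3 - <<'E'
from fit import *
import pickle
D=pickle.load(open('d0.pkl','rb'));d=D['side']
# dock model frame: origin at front plane centre, +x in
x,r=fit([(d,[(0,.0535,.036),(.13,.0535,.036),(.13,-.0535,.036),(0,-.0535,.036),(.13,-.0535,0),(.13,.0535,0),(.014,-.04,.044)],
 [(341.2,337.8),(342.9,416.5),(257.3,415.9),(265.6,338),(257.8,431),(342.2,432.7),(273.5,339)])],[.5,.2,1.57]);print('dock front',x,r)
y,r=fit([(d,[(.062,-.042,.015),(.062,.042,.015),(-.05,-.042,.015),(-.05,.042,.015),(-.062,-.042,.03),(-.062,.042,.03)],
 [(301.25,288.25),(353.75,287.5),(300,243.2),(347.75,243),(300,233),(347,233)])],[.5,0,1.57]);print('carrier',y,r)
for n,p,z in (('post',(270.5,366),.063),('pivot',(273.5,339),.044),('clip',(289,207),.015),('sticky',(333,197),.018)):print(n,ray(d,[p],z))
for n,p in(('clip',(336,218)),('sticky',(379,217))):print(n,ray(D['scene'],[p],.018))
E
```

```text
dock front [0.50769289 0.07907906 1.6374738 ] [-0.1 -1.3  1.1  0.7 -0.6 -0.7 -0.8 -3.3  0.1  0.8  0.2  1.1  0.2 -0.2]
carrier [ 0.48664435 -0.10373798  1.68717057] [-0.1  0.1  0.1  0.3 -0.3  0.4  0.1  0.2 -0.4 -0.5  0.8 -0.9]
post [[0.54212122 0.15736882 0.063     ]]
pivot [[0.54686446 0.09612576 0.044     ]]
clip [[ 0.5646615  -0.25474598  0.015     ]]
sticky [[ 0.48357457 -0.2922589   0.018     ]]
clip [[ 0.56433526 -0.24996964  0.018     ]]
sticky [[ 0.48116172 -0.29244561  0.018     ]]
```

View pics/wrist0.png

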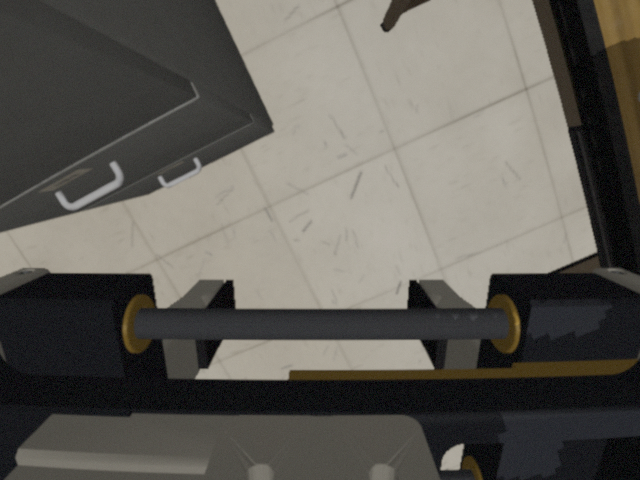

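The wrist camera only sees floor here; the gripper is beyond the desk edge. The fits agree: the dock front is at about (0.508,0.079) heading 1.637, and the latch is shut. I'll move above the post.

Request:
arm_command --series "1 36 26 0 0;1 36 26 0 0;1 36 26 0 0;1 36 26 0 0;1 36 26 0 0;1 36 26 0 0;1 36 26 0 0;1 36 26 0 0;1 36 26 0 0;1 36 26 0 0;1 36 26 0 0;0.7 31 20 0 0"

```text
clock: 1.35
tool_pos: [0.5424, 0.1553, 0.2266]
eef_rot: [3.069, -0.671, -0.0]
ft_force: [0.4, 1.5, 0.8]
gripper_width: 0.957
grasp_force: 0.0
```

Request:
arm_command --series "0.5 0 0 8 0.134;0.5 0 0 8 0.134;0.5 0 0 8 0.134;0.5 0 0 8 0.134;0.5 0 0 8 0.134;0.5 0 0 8 0.134;0.5 0 0 8 0.134;0.5 0 0 8 0.134;0.5 0 0 0 0"

```text
clock: 2.25
tool_pos: [0.5411, 0.1571, 0.1613]
eef_rot: [2.293, -2.145, -0.001]
ft_force: [0.2, -0.7, -0.1]
gripper_width: 0.505
grasp_force: 0.0
```

```bash
cat >> h.py <<'E'
def tool():
    s=env.sense();R=cv2.Rodrigues(np.array(s['eef_rot']))[0]
    return s,np.array(s['tool_pos']),R
def to(P,ang=None):
    "tool-frame shift to world P (TCP), and yaw so tool y has world angle ang (mod pi)"
    s,p,R=tool();d=R.T@(np.array(P)-p)*1000
    a=np.arctan2(R[1,1],R[0,1]);print('t %.2f tcp'%s['clock'],p.round(4),'yang %.3f'%a,'shift',d.round(1),'F',np.round(s['ft_force'],1),'w',round(s['gripper_width'],3),round(s['grasp_force'],1))
    if ang is not None: print('yaw',round(-((ang-a+np.pi/2)%np.pi-np.pi/2),3))
E
python3 - <<'E'
from h import *
to([.5421,.1574,.05],.066)
d=grab('wrist','w1.png')
print(proj(d,[[.5421,.1574,.063],[.547,.096,.044],[.508,.079,.036]]).round())
E
```

```text
t 2.25 tcp [0.5411 0.1571 0.1613] yang -3.075 shift [ -0.4  -1.3 111.3] F [ 0.2 -0.7 -0.1] w 0.505 0.0
yaw 0.001
[[319. 245.]
 [318. 164.]
 [368. 146.]]
```

View pics/w1.png

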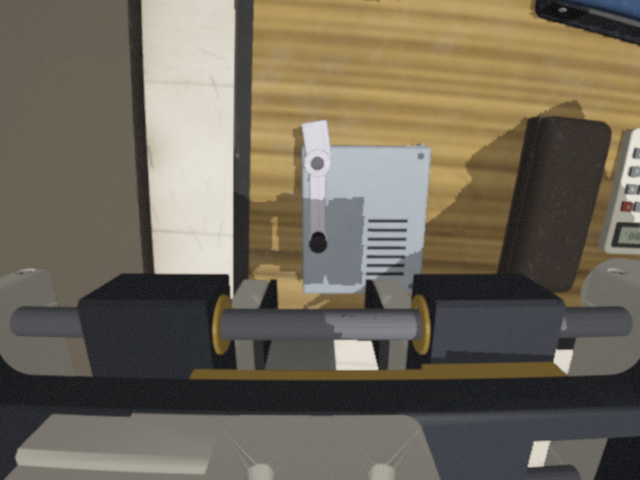

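The post top appears at (318,240), predicted (319,245), so the estimate holds. I'll descend around the post and grip it.

Request:
arm_command --series "0.5 0 -0.5 30 0;0.5 1 -0.5 30 0;0.5 0 0 30 0;0.5 0 0 23 0;0 0 0 0 0;0 0 0 0 0;0 0 0 0 0;0 0 0 0 0;0 0 0 0 0;0 0 0 0 0"

```text
clock: 3.3
tool_pos: [0.5437, 0.1571, 0.0508]
eef_rot: [-2.296, 2.141, -0.001]
ft_force: [-0.9, 1.4, 6.1]
gripper_width: 0.14
grasp_force: 30.0
```

```bash
python3 - <<'E'
from h import *
to([.5421,.1574,.05],.066)
# arc rows about pivot: tool y (tangent) opens; compute exact per-row shifts
r=61.5;n=10;a=1.36/n
print(a, r*np.sin(a), r*(1-np.cos(a)))
E
```

```text
t 3.30 tcp [0.5437 0.1571 0.0508] yang -3.072 shift [-0.4  1.6  0.8] F [-0.9  1.4  6.1] w 0.14 30.0
yaw 0.004
0.136 8.338240410012546 0.5678759038810997
```

Request:
arm_command --series "0 0.5 7.5 -1 -0.123;0 0.5 7.5 0 -0.123;0 0.5 7.5 0 -0.123;0 0.5 7.5 0 -0.123;0 0.5 7.5 0 -0.123;0 0.5 7.5 0 -0.123;0 0.5 7.5 0 -0.123;0 0.5 7.5 0 -0.123;0 0.5 7.5 0 -0.123;0 0.5 7.5 0 -0.123;0 0.5 7.5 0 -0.123;0 0 0 0 0"

```text
clock: 4.5
tool_pos: [0.4882, 0.1086, 0.0513]
eef_rot: [-3.125, 0.227, -0.006]
ft_force: [-7.7, 24.3, -1.1]
gripper_width: 0.141
grasp_force: 30.0
```

```bash
python3 - <<'E'
from h import *
to([.485,.1025,.05],1.466)
p=np.array(tool()[1][:2])-[.547,.096];print(np.hypot(*p),np.arctan2(p[1],p[0])-1.637)
E
```

```text
t 4.50 tcp [0.4882 0.1086 0.0513] yang -1.716 shift [-2.3  6.5  1.2] F [-7.7 24.3 -1.1] w 0.141 30.0
yaw -0.041
0.060104133251062446 1.2928578616158393
```

Request:
arm_command --series "0.35 0 0 0 0;0.35 0 0 0 0;0.35 0 0 0 0;0.35 0 0 -30 0;0.35 0 0 -50 0;0.35 -6 30 -50 -0.13;0.35 -6 30 -50 -0.13;0.35 -6 30 -30 0;0.35 -6 30 0 0;0.35 -6 15 0 0;0.35 0 0 0 0;0.35 0 0 0 0"

```text
clock: 5.7
tool_pos: [0.4628, -0.0227, 0.2459]
eef_rot: [3.137, 0.172, 0.0]
ft_force: [-0.4, 0.5, -0.0]
gripper_width: 0.344
grasp_force: 0.0
```

```bash
python3 - <<'E'
from h import *
import pickle
d=grab('wrist','w2.png');pickle.dump(d,open('d2.pkl','wb'))
to([.493,-.159,.17],1.687)
E
```

```text
t 5.75 tcp [ 0.4629 -0.0223  0.2458] yang -1.460 shift [ 14.8 139.2  75.8] F [-0.2  0.5 -0.5] w 0.351 0.0
yaw -0.005
```

View pics/w2.png

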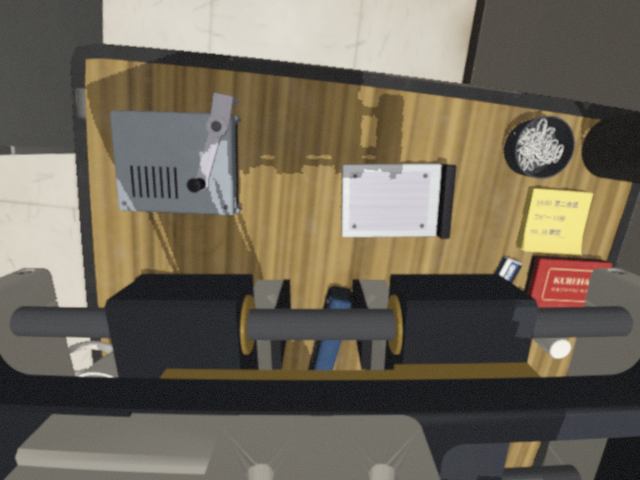

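The lever is partly or fully open (pivot (215,126), post top (197,185)). The dock front edge runs (237,115)–(240,212), and the carrier is at (342–440,165–237). I'll refine the poses with this view.

```bash
python3 - <<'E'
from fit import *
import pickle
d=pickle.load(open('d2.pkl','rb'))
q=ray(d,[(215,126),(194,185)],[.044,.063]);v=q[1]-q[0];print(q,np.hypot(v[0],v[1]),np.arctan2(v[1],v[0]))
# subpixel refine of edges in enlarged crop
im=cv2.imread('pics/w2.png')
a=cv2.resize(im[95:230,100:265],None,fx=2.4,fy=2.4,interpolation=cv2.INTER_CUBIC)
b=cv2.resize(im[150:250,330:465],None,fx=2.9,fy=2.9,interpolation=cv2.INTER_CUBIC)
h=max(a.shape[0],b.shape[0]);P=lambda i:cv2.copyMakeBorder(i,0,h-i.shape[0],0,0,0)
cv2.imwrite('pics/crop2.png',cv2.hconcat([P(a),P(b)]));print(a.shape,b.shape)
E
```

```text
[[0.54785858 0.09544671 0.044     ]
 [0.48826989 0.10884    0.063     ]] 0.06107529733075182 2.920504393617052
(324, 396, 3) (290, 392, 3)
```

View pics/crop2.png

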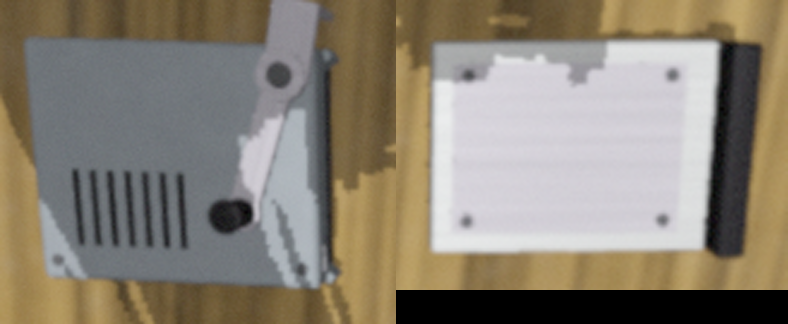

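```bash
python3 - <<'E'
from fit import *
import pickle
d=pickle.load(open('d2.pkl','rb'));D=pickle.load(open('d0.pkl','rb'));s=D['side']
dw=(d,[(.13,-.0535,.036),(.13,.0535,.036),(0,.0535,.036),(0,-.0535,.036),(.014,-.04,.044)],[(110.8,110.8),(120,210),(233.3,215),(235.4,113.7),(215.5,126)])
ds=(s,[(0,.0535,.036),(.13,.0535,.036),(.13,-.0535,.036),(.13,-.0535,0),(.13,.0535,0),(.014,-.04,.044)],
 [(341.2,337.8),(342.9,416.5),(257.3,415.9),(257.8,431),(342.2,432.7),(273.5,339)])
cw=(d,[(.062,-.042,.015),(.062,.042,.015),(-.062,-.042,.03),(-.062,.042,.03)],[(342.4,164.5),(342.4,236.2),(456.2,165.2),(449.3,238.3)])
cs=(s,[(.062,-.042,.015),(.062,.042,.015),(-.05,-.042,.015),(-.05,.042,.015),(-.062,-.042,.03),(-.062,.042,.03)],
 [(301.25,288.25),(353.75,287.5),(300,243.2),(347.75,243),(300,233),(347,233)])
for o in([dw],[ds],[dw,ds]):print(fit(o,[.5,.1,1.6]))
for o in([cw],[cs],[cw,cs]):print(fit(o,[.5,-.1,1.6]))
E
```

```text
(array([0.50902376, 0.07600133, 1.63174546]), array([-0.6, -1.4, -0.4,  0.6,  1.5,  0.8, -1.9, -0.2,  2.5,  0.1]))
(array([0.50796986, 0.07873372, 1.6385426 ]), array([-0.3, -1.5,  1. ,  0.4, -0.7, -0.9, -0. ,  0.6,  0.1,  0.8,  0. ,
       -0.4]))
(array([0.50862434, 0.07770051, 1.63903309]), array([-2.4, -0.2, -1.5,  1.6,  0.3,  1. , -3.9,  0.1,  0.5,  0.4, -0.7,
       -2.1,  0.5, -0.4, -1.1, -1.7, -0.3, -0.1, -0.3, -0. , -0.3, -1. ]))
(array([ 0.48865195, -0.10596158,  1.68737296]), array([-0.4, -0.4, -1. ,  0.6,  0.6, -0.8,  0.7,  0.9]))
(array([ 0.48664435, -0.10373798,  1.68717057]), array([-0.1,  0.1,  0.1,  0.3, -0.3,  0.4,  0.1,  0.2, -0.4, -0.5,  0.8,
       -0.9]))
(array([ 0.4877975, -0.1054359,  1.6853663]), array([-0.9,  0.2, -1.6,  1.1, -0. ,  0.1, -0. ,  1.7, -0.8, -0.7, -0.6,
       -0.5, -0.8, -0.3, -0.5, -0.5, -0.9, -1.1,  0.2, -1.5]))
```

Request:
arm_command --series "0 11 -40 0 0;0 11 -40 0 0;0 11 -40 0 0;0 12 -41 0 0;0 0 0 50 0;0 0 0 50 0;0 0 0 50 0;0 0 0 44 0;0 0 0 0 0;0 0 3 0 0;0 0 3 0 0;0 0 0 0 0"

```text
clock: 6.95
tool_pos: [0.4919, 0.1375, 0.0542]
eef_rot: [-3.135, -0.175, -0.006]
ft_force: [0.9, 0.1, 0.6]
gripper_width: 0.006
grasp_force: 0.0
```

Request:
arm_command --series "0 0 2 0 0;0 0 2 0 0;0 0 0 0 0"

```text
clock: 7.25
tool_pos: [0.4917, 0.1333, 0.0528]
eef_rot: [-3.135, -0.174, -0.003]
ft_force: [0.2, 2.8, 1.8]
gripper_width: 0.005
grasp_force: 1.2
```

Request:
arm_command --series "0 0 2 0 0;0 0 2 0 0;0 0 0 0 0"

```text
clock: 7.55
tool_pos: [0.4921, 0.1321, 0.0527]
eef_rot: [-3.132, -0.173, -0.004]
ft_force: [-9.4, 18.7, 6.5]
gripper_width: 0.008
grasp_force: 9.6
```

Request:
arm_command --series "0 0 2 0 0;0 0 2 0 0;0 0 0 0 0"

```text
clock: 7.85
tool_pos: [0.4924, 0.1311, 0.0529]
eef_rot: [-3.128, -0.172, -0.006]
ft_force: [-18.8, 35.0, 8.5]
gripper_width: 0.006
grasp_force: 18.5
```

Force builds to 35 N against the post, so the lever is at its hard stop, fully open. On to the carrier.

Request:
arm_command --series "0 0 -8 0 0;0 0 -8 -20 0;0.2 0 0 -45 0;0.45 0 0 -45 0;0.45 -4 40 0 0;0.45 -4 40 0 0;0.45 -4 40 0 0;0.45 -4 40 0 0;0.45 -4 40 0 0;0.45 -4 40 0 0;0.45 -4 40 0 0;0.45 -4 30 0 0"

```text
clock: 9.05
tool_pos: [0.492, -0.1731, 0.1618]
eef_rot: [3.137, 0.173, -0.001]
ft_force: [0.9, 0.4, 0.5]
gripper_width: 0.449
grasp_force: 0.0
```

```bash
python3 - <<'E'
from h import *
to([.4942,-.161,.0185],1.686)
d=grab('wrist','w3.png')
E
```

```text
t 9.05 tcp [ 0.492  -0.1731  0.1618] yang -1.460 shift [  3.6 -11.8 143.3] F [0.9 0.4 0.5] w 0.449 0.0
yaw -0.005
```

View pics/w3.png

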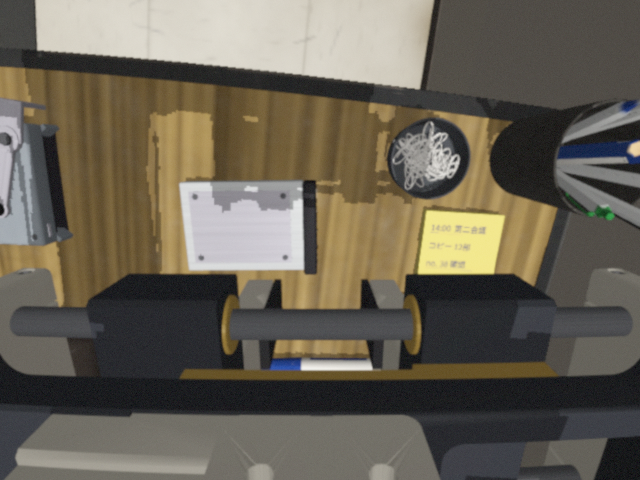

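```bash
python3 - <<'E'
from fit import *
d=grab('wrist')
o=(d,[(.062,-.042,.015),(.062,.042,.015),(-.062,-.042,.03),(-.062,.042,.03)],[(180.5,183),(189,271.5),(317,181),(317.5,273)])
x,r=fit([o],[.488,-.105,1.686]);print(x,r);e=np.array([np.cos(x[2]),np.sin(x[2])])
to([*(x[:2]-.056*e),.0185],x[2])
E
```

```text
[ 0.48876267 -0.11033035  1.69743042] [-1.7 -0.4  0.7 -0.5 -0.4  0.   1.   1.6]
t 9.15 tcp [ 0.4918 -0.1739  0.1615] yang -1.463 shift [  5.   -7.6 143. ] F [-0.6 -0.2 -0.8] w 0.444 0.0
yaw -0.019
```

Request:
arm_command --series "0.45 4.5 -9 0 -0.012;0.45 0 0 40 0;0.45 0 0 40 0;0.45 0 0 40 0;0.45 0 0 22 0;0.45 0 0 0 0"

```text
clock: 9.75
tool_pos: [0.4949, -0.1602, 0.0174]
eef_rot: [-3.135, -0.196, 0.007]
ft_force: [0.2, 0.1, 0.4]
gripper_width: 0.449
grasp_force: 0.0
```

Request:
arm_command --series "0 0 0 0 0;0 0 0 0 0;0 0 0 0 0;0 0 0 0 0;0 0 0 0 0"

```text
clock: 10.25
tool_pos: [0.4967, -0.1614, 0.0207]
eef_rot: [3.136, 0.193, 0.003]
ft_force: [-1.8, 1.9, 5.6]
gripper_width: 0.133
grasp_force: 30.0
```

```bash
python3 - <<'E'
from h import *
th=1.637;f=np.array([.5086,.0777]);e=np.array([np.cos(th),np.sin(th)])
# face centre of carrier 100 mm... pre-entry: nose 10 mm before front => face centre 128 mm before
to([*(f-.128*e),.0185],th); to([*(f-.036*e),.0185],th)
E
```

```text
t 10.25 tcp [ 0.4967 -0.1614  0.0207] yang -1.448 shift [  33.9 -108.     2.3] F [-1.8  1.9  5.6] w 0.133 30.0
yaw 0.057
t 10.25 tcp [ 0.4967 -0.1614  0.0207] yang -1.448 shift [  39.2 -199.9    2.3] F [-1.8  1.9  5.6] w 0.133 30.0
yaw 0.057
```

Request:
arm_command --series "0 7 -18 -0.5 0.014;0 7 -18 0 0.014;0 7 -18 0 0.014;0 7 -18 0 0.015;0 5 -18 0 0;0 0 -12 0 0;0 0 0 0 0"

```text
clock: 10.95
tool_pos: [0.5201, -0.0554, 0.0207]
eef_rot: [-3.139, -0.106, -0.002]
ft_force: [-0.0, 4.4, 3.9]
gripper_width: 0.137
grasp_force: 30.0
```

```bash
python3 - <<'E'
from h import *
th=1.637;f=np.array([.5086,.0777]);e=np.array([np.cos(th),np.sin(th)])
to([*(f-.128*e),.0185],th)
import pickle
d=grab('wrist','w4.png');s=grab('side');
pickle.dump((d,s),open('d4.pkl','wb'))
a=cv2.resize(d['image'][30:270,20:340],(800,600),interpolation=cv2.INTER_CUBIC)
b=cv2.resize(s['image'][230:350,240:360],(340,340),interpolation=cv2.INTER_CUBIC)
o=np.zeros((345,800,3),np.uint8);o[:345,:460]=cv2.resize(a,(460,345));o[:340,460:]=b
cv2.imwrite('pics/crop4.png',o)
E
```

```text
t 10.95 tcp [ 0.5201 -0.0554  0.0207] yang -1.503 shift [-2.7 -5.6  2.2] F [-0.   4.4  3.9] w 0.137 30.0
yaw 0.001
```

View pics/crop4.png

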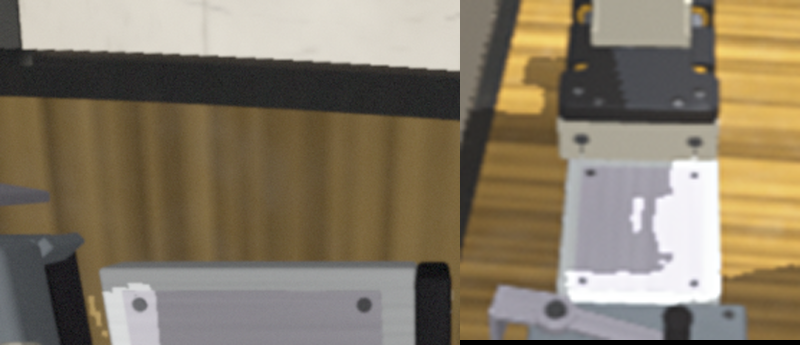

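In side pixels the nose runs from (276,336) to (331.4,336.6), just short of the dock front and roughly centred. Next I'll check it numerically against the dock fit from the same camera.

```bash
python3 - <<'E'
from h import *
import pickle
d,s=pickle.load(open('d4.pkl','rb'))
th=1.6385;f=np.array([.50797,.07873]);e=np.array([np.cos(th),np.sin(th)]);n=np.array([-e[1],e[0]])
for p in ray(s,[(276,335.9),(331.4,336.6)],.015)[:,:2]: print('side rel', ((p-f)@e).round(4),((p-f)@n).round(4))
p=ray(d,[(91.7,216.4)],.015)[0,:2];f=np.array([.509,.076]);print('wrist rel',(p-f)@e,(p-f)@n)
E
```

```text
side rel -0.0165 -0.0391
side rel -0.0175 0.0413
wrist rel -0.016443350475818352 -0.04292346343038837
```

Request:
arm_command --series "0 0 -8 0 0;0 0 -8 0 0;0 0 -8 0 0;0 0 -8 0 0;0 0 -8 0 0;0 0 0 0 0"

```text
clock: 11.65
tool_pos: [0.5168, -0.0167, 0.0207]
eef_rot: [3.14, 0.104, -0.0]
ft_force: [-1.6, 3.8, 7.6]
gripper_width: 0.133
grasp_force: 30.0
```

Request:
arm_command --series "0 0 -10 0 0;0 0 -10 0 0;0 0 -10 0 0;0 0 -10 0 0;0 0 -8 0 0;0 0 -5 0 0;0 0 0 0 0"

```text
clock: 12.35
tool_pos: [0.5133, 0.0359, 0.0207]
eef_rot: [3.139, 0.104, -0.0]
ft_force: [-2.0, 0.7, 7.8]
gripper_width: 0.134
grasp_force: 30.0
```

Request:
arm_command --series "0.25 0 0 0 0;0.25 0 0 0 0;0.25 0 0 -20 0;0.25 0 0 -25 0;0.15 0 25 0 0;0 0 20 0 0;0 0 0 0 0;0 0 0 25 0;0 0 0 28 0;0 0 0 0 0"

```text
clock: 13.35
tool_pos: [0.5136, -0.0095, 0.0093]
eef_rot: [3.138, 0.102, -0.01]
ft_force: [0.0, -0.1, -0.5]
gripper_width: 0.007
grasp_force: 0.0
```

```bash
python3 - <<'E'
from h import *
th=1.637;f=np.array([.5086,.0777]);e=np.array([np.cos(th),np.sin(th)])
to([*(f-.033*e),.012],th)
E
```

```text
t 13.35 tcp [ 0.5136 -0.0095  0.0093] yang -1.506 shift [  0.7 -54.3  -2.8] F [ 0.  -0.1 -0.5] w 0.007 0.0
yaw -0.001
```

Request:
arm_command --series "0 0 -8 -2 0;0 0 -8 0 0;0 0 -8 0 0;0 0 -8 0 0;0 0 -8 0 0;0 0 -5 0 0;0 0 0 0 0"

```text
clock: 14.05
tool_pos: [0.5136, 0.0371, 0.0145]
eef_rot: [-3.139, -0.105, -0.001]
ft_force: [-0.4, 0.8, 0.4]
gripper_width: 0.004
grasp_force: 0.0
```

Request:
arm_command --series "0 0 -2 0 0;0 0 -2 0 0;0 0 0 0 0"

```text
clock: 14.35
tool_pos: [0.5131, 0.0401, 0.0142]
eef_rot: [-3.14, -0.104, 0.0]
ft_force: [-0.0, -0.2, -0.2]
gripper_width: 0.003
grasp_force: 0.2
```

Request:
arm_command --series "0 0 -2 0 0;0 0 -2 0 0;0 0 0 0 0"

```text
clock: 14.65
tool_pos: [0.5129, 0.0443, 0.0142]
eef_rot: [-3.14, -0.104, 0.0]
ft_force: [0.1, 0.3, -0.3]
gripper_width: 0.007
grasp_force: 0.3
```

Request:
arm_command --series "0 0 -2 0 0;0 0 -2 0 0;0 0 0 0 0"

```text
clock: 14.95
tool_pos: [0.5127, 0.0485, 0.0144]
eef_rot: [-3.14, -0.104, -0.0]
ft_force: [0.0, 0.8, 0.2]
gripper_width: 0.007
grasp_force: 0.0
```

Request:
arm_command --series "0 0 -2 0 0;0 0 -2 0 0;0 0 0 0 0"

```text
clock: 15.25
tool_pos: [0.5125, 0.0504, 0.0144]
eef_rot: [3.138, 0.104, -0.001]
ft_force: [5.8, -13.9, -1.0]
gripper_width: 0.007
grasp_force: 7.0
```

Request:
arm_command --series "0 0 -2 0 0;0 0 -1 0 0;0 0 0 0 0"

```text
clock: 15.55
tool_pos: [0.5123, 0.0506, 0.0144]
eef_rot: [3.134, 0.104, -0.003]
ft_force: [12.2, -32.4, -1.7]
gripper_width: 0.006
grasp_force: 16.5
```

Request:
arm_command --series "0 0 8 0 0;0 0 15 0 0;0 0 20 -20 0;0 0 20 -50 0;0 -30 0 -50 0;0 -30 0 -50 0;0 0 0 0 0"

```text
clock: 16.25
tool_pos: [0.4658, -0.0097, 0.1725]
eef_rot: [-3.137, -0.105, -0.016]
ft_force: [0.0, 0.7, -0.4]
gripper_width: 0.001
grasp_force: 0.0
```

```bash
python3 - <<'E'
from h import *
import pickle
d=grab('wrist');s=grab('side');pickle.dump((d,s),open('d5.pkl','wb'))
print(proj(d,[[.508,.079,.036]]),proj(s,[[.508,.079,.036]]))
to([.485,.1025,.05],1.466)
x,y=[int(v) for v in proj(d,[[.508,.079,.036]])[0]];x=max(x,140);y=max(y,100)
a=cv2.resize(d['image'][y-100:y+100,x-140:x+120],None,fx=1.7,fy=1.7,interpolation=cv2.INTER_CUBIC)[:345,:440]
o=np.zeros((345,800,3),np.uint8);o[:a.shape[0],:a.shape[1]]=a
o[:345,445:]=cv2.resize(s['image'][305:390,250:350],(355,345),interpolation=cv2.INTER_CUBIC)
cv2.imwrite('pics/crop5.png',o)
E
```

```text
[[222.91959388 181.55798797]] [[302.7519383  335.55935477]]
t 16.35 tcp [ 0.4653 -0.0095  0.1682] yang -1.504 shift [  26.6 -110.3  118.5] F [-0.  -0.3 -0.7] w 0.004 0.0
yaw 0.171
```

View pics/crop5.png

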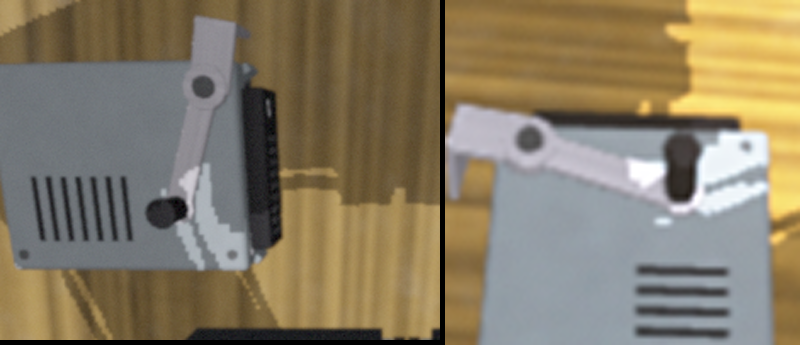

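The carrier face sits flush on the dock front with no visible gap, in both the wrist and side crops. I'll grip the post again and shut the latch.

Request:
arm_command --series "0.2 10 -39 0 0;0.45 10 -39 0 0;0.45 10 -38 0 0;0.45 0 0 0 0.106;0.45 0 0 0 0.106;0.45 0 0 30 0;0.45 0 0 0 0"

```text
clock: 17.05
tool_pos: [0.4847, 0.1069, 0.1322]
eef_rot: [3.129, -0.229, -0.011]
ft_force: [-1.0, -0.5, -0.6]
gripper_width: 0.45
grasp_force: 0.0
```

```bash
python3 - <<'E'
from h import *
to([.4882,.1086,.0505],-1.716)
E
```

```text
t 17.05 tcp [0.4847 0.1069 0.1322] yang -1.717 shift [ 3.7 -2.6 81.6] F [-1.  -0.5 -0.6] w 0.45 0.0
yaw -0.001
```

Request:
arm_command --series "0.45 3 -2 30 0;0.45 0 0 30 0;0.45 0 0 21 0;0.45 0 0 0 0;0 0 0 0 0;0 0 0 0 0;0 0 0 0 0;0 0 0 0 0;0 0 0 0 0"

```text
clock: 17.95
tool_pos: [0.491, 0.1097, 0.0564]
eef_rot: [-3.132, 0.228, -0.002]
ft_force: [-0.7, -1.6, 5.1]
gripper_width: 0.141
grasp_force: 30.0
```

Request:
arm_command --series "0 0.5 -7.5 0 0.123;0 0.5 -7.5 0 0.123;0 0.5 -7.5 0 0.123;0 0.5 -7.5 0 0.123;0 0.5 -7.5 0 0.123;0 0.5 -7.5 0 0.123;0 0.5 -7.5 0 0.123;0 0.5 -7.5 0 0.123;0 0.5 -7.5 0 0.123;0 0.5 -7.5 0 0.123;0 0 0 0 0;0 0 0 0 0"

```text
clock: 19.15
tool_pos: [0.5387, 0.1543, 0.056]
eef_rot: [2.42, -1.99, 0.004]
ft_force: [5.8, -28.0, 9.5]
gripper_width: 0.139
grasp_force: 30.0
```

```bash
python3 - <<'E'
from h import *
to([.5437,.1571,.0508],-3.072)
p=np.array(tool()[1][:2])-[.547,.096];print(np.hypot(*p),np.arctan2(p[1],p[0])-1.637)
E
```

```text
t 19.15 tcp [0.5387 0.1543 0.056 ] yang -2.947 shift [-1.9 -5.5  5.1] F [  5.8 -28.    9.5] w 0.139 30.0
yaw 0.125
0.05884430013951089 0.07562386949405075
```

Request:
arm_command --series "0 2 0 0 0;0 1.5 -2 0 0.05;0 0 -2 0 0.05;0 0 -2 0 0.02;0 0 0 0 0"

```text
clock: 19.65
tool_pos: [0.5456, 0.1545, 0.0562]
eef_rot: [2.299, -2.134, 0.003]
ft_force: [1.9, -14.1, 7.7]
gripper_width: 0.137
grasp_force: 30.0
```

```bash
python3 - <<'E'
from h import *
to([.5437,.1571,.0508],-3.072)
p=np.array(tool()[1][:2])-[.547,.096];print(np.hypot(*p),np.arctan2(p[1],p[0])-1.637)
E
```

```text
t 19.65 tcp [0.5456 0.1545 0.0562] yang -3.067 shift [-2.7  1.7  5.4] F [  1.9 -14.1   7.7] w 0.137 30.0
yaw 0.005
0.05854576663187272 -0.042614865944937685
```

Request:
arm_command --series "0 1 -2 0 0;0 0 -1 0 0;0 0 0 0 0"

```text
clock: 19.95
tool_pos: [0.5484, 0.1544, 0.0562]
eef_rot: [2.3, -2.134, 0.001]
ft_force: [-0.8, -10.9, 7.2]
gripper_width: 0.14
grasp_force: 30.0
```

Request:
arm_command --series "0 0.5 -2 0 0;0 0 -1 0 0;0 0 0 0 0"

```text
clock: 20.25
tool_pos: [0.551, 0.1543, 0.0561]
eef_rot: [2.3, -2.134, 0.001]
ft_force: [-2.7, -10.0, 8.8]
gripper_width: 0.138
grasp_force: 30.0
```

Request:
arm_command --series "0 0 -2 0 0.04;0 0 -1 0 0.03;0 0 0 0 0"

```text
clock: 20.55
tool_pos: [0.553, 0.1542, 0.056]
eef_rot: [2.221, -2.214, -0.0]
ft_force: [-6.7, -9.2, 12.9]
gripper_width: 0.136
grasp_force: 30.0
```

Request:
arm_command --series "0 0 -2 0 0.02;0 0 -1 0 0.02;0 0 0 0 0"

```text
clock: 20.85
tool_pos: [0.5535, 0.1541, 0.0557]
eef_rot: [2.174, -2.255, -0.004]
ft_force: [-16.1, -4.6, 18.8]
gripper_width: 0.14
grasp_force: 30.0
```

Request:
arm_command --series "0.2 0 1 0 0;0.4 0 0 0 0;0.4 0 0 0 0;0.4 0 0 0 0;0.4 0 0 -30 0;0.4 0 0 -50 0;0.4 0 0 -50 0;0.4 -30 0 -40 0;0.4 -40 0 0 0;0.4 -40 0 0 0;0.4 -40 0 0 0;0.4 0 0 0 0"

```text
clock: 22.05
tool_pos: [0.5625, 0.3112, 0.2249]
eef_rot: [-2.185, 2.256, 0.0]
ft_force: [0.3, -0.7, -0.4]
gripper_width: 0.4
grasp_force: 0.0
```

```bash
python3 - <<'E'
from h import *
import pickle
to([.5,.1,.2])
D=pickle.load(open('d0.pkl','rb'))
def post(d,z=.052):
    m=(d['image'].max(2)<60).astype(np.uint8);x,y=proj(d,[[.546,.157,z]])[0].astype(int);w=16
    sub=m[y-w:y+w,x-w:x+w];n,l,st,c=cv2.connectedComponentsWithStats(sub)
    k=1+np.argsort(-st[1:,4])[:2]
    for i in k: 
        q=ray(d,[c[i]+[x-w,y-w]],z)[0,:2]-[.547,.096];print(st[i,4],st[i,:4],q.round(4),'ang',np.arctan2(q[1],q[0]).round(3))
for n in('side','scene'):
    print(n,'start');post(D[n]);d=grab(n,n+'_end.png');print('now');post(d)
w=grab('wrist','w_end.png');print(proj(w,[[.55,.157,.052]]));post(w)
E
```

```text
t 22.05 tcp [0.5625 0.3112 0.2249] yang 3.110 shift [213.1  55.7  24.8] F [ 0.3 -0.7 -0.4] w 0.4 0.0
side start
83 [15  8  9 17] [-0.0042  0.0625] ang 1.638
now
234 [ 0  7 17 17] [0.0107 0.0599] ang 1.393
scene start
101 [12  9  9 15] [-0.0006  0.06  ] ang 1.581
now
97 [ 7  7  9 15] [0.0085 0.0601] ang 1.431
[[328.78920628  59.75381125]]
45 [ 3 19 11  7] [0.0066 0.0658] ang 1.471
32 [ 2  7 12 10] [0.0069 0.0556] ang 1.448
```

```bash
python3 -c "
from workcell import env
print(env.finish_job())"
```

```text
the job is handed in; nothing more can be done
None
```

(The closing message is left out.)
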